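# Plug the mixer's battery block into the free dock bay by pushing

### The arm

A 6-joint arm with a two-finger parallel gripper is mounted at the origin on the work surface. World frame = base frame: x ahead of the robot, y to its left, z up, the work surface at z = 0. Lengths are in mm, angles in rad, forces in N, time in s.
With the tool pointing down it reaches from about 350 to 975 mm from the base axis. Payload 7.1 kg.
Tool frame: the origin (TCP) lies midway between the tips of the shut fingers; the grasp point (between the pads) lies 19 mm behind it (tcp_to_grasp is the z of the grasp point in the tool frame, in mm); z points along the fingers, y is the line along which they close (so a half turn about z gives the same grasp; the last joint's range is limited). The gripper opens to 88 mm and grips with 3 to 60 N. Pads are 20 mm wide; open, the fingers measure 115 mm over their backs; the gripper's body (75 mm by 178 mm) begins 61 mm behind the grasp point.
Start: joints at [1.106, 0.423, 1.63, -0, 1.089, -0.019], TCP at [269.455, 563.914, 195.675] pointing down, gripper open.
Joint ranges: [-3, 3], [-0.9, 2.11], [0.09, 2.58], [-1.31, 4.45], [0.11, 2.69], [-2.54, 2.54]. Speed limits (rad/s): [2.39, 2.39, 3.01, 3.14, 3.14, 3.14].

### API

Orientations are given as a unit quaternion [x, y, z, w].
In Python, from cell import read_state, read_camera, camera_info, job_done, masks_of, spot_point, tcp_to_grasp gives the robot as it stands. The module is installed in compiled form; this text tells all that it offers.
- The arm moves only by the tool servo_tool, never from a script. Its argument "motion" is a list of rows, each an object with "slide": the shift along the tool's x, y, z in m, a list of three; "delta_rot": the turn, a rotation vector about the tool's x, y, z in rad, a list of three; "hand": the finger opening in m, from 0 to 0.0878. In form: [{"slide": [dx, dy, dz], "delta_rot": [wx, wy, wz], "hand": hand}, ...]. A call has 1 to 10 rows; each row shifts and turns the commanded pose from where the row before left it, along the tool's axes as they then stand; what a row does not reach is not made up. A row lasts 1/12 s, in which the tool goes at most 41.7 mm and 7.16 degrees, less where a joint would pass 70% of its speed; a pose out of reach is approached as far as the arm can. A call with a gripper value outside its range is refused whole. The fingers move at their own pace and stop on an object; the grip force is fixed at half the most. Time passes only in rows, so rows that do not move let the fingers close. It gives the time, the measured TCP pose, the force, the opening and the grip force at its end, in the units of the state.
- read_state(): the state, without advancing time (a new reading comes with each control period).
- read_camera(name): name is "scene" or "top"; returns the picture (384x512x3 uint8, red, green, blue); there is no depth.
- camera_info(name): a dict with "mtx" (3x3 intrinsics, pixels), "rvec" (rotation vector, rad) and "tvec" (3), from world to camera coordinates, as OpenCV has them. Camera axes: x right, y down, z forward; pixel columns grow to the right and rows downward; lengths in mm; the calibration is good to about 2 mm. A picture is of the moment at which its call begins. camera_info takes no time and is no camera call.
- job_done(): hands the job in; it is judged then, once.
Trained networks look in the newest picture that a camera, given by its name, has taken for a name from the list of things; names that differ only in an ending like _2 or _b are one class to them, and where a whole thing is asked for, a point or a joint stands for the part that bears it (a point fixed in the world has none). Each returns a list of dicts, best first, with "score" (0 to 1); they miss things now and then, are a little off and sometimes report something else, mostly with a low value. They report only what shows in the picture. A call takes as long as a camera call. They do not tell look-alikes from the thing itself.
- masks_of(label, camera): "pixels" (384x512 bool, what is visible of it) and "bbox" ([left, top, right, bottom] in pixels, round what is visible of it).
- spot_point(label, camera): "xy" ([column, row] in pixels: a listed point, or the origin of a listed thing).
The state is a dict: "time": time; "qpos": joint angles; "dq": joint speeds; "joint_torque": joint torques, N m; "eef_pos": TCP position; "tool_rot": TCP orientation; "wrist_force": force on the tool from outside, world axes, zero at the start; "torque": the same for the moment, N m; "grip_width": finger opening in mm; "gripper_force": force on a finger pad.
Only numpy, scipy, OpenCV 4.12 (cv2) and the standard library are available. Lean on these libraries where they do the work, as an engineer would, in place of code of your own. Each camera call takes 0.05 s, during which the arm holds its last target. There are 200 camera calls.

### The job

Without lifting it off the bench, push the loose red battery block, black nose first, straight into the dock bay that is not closed by the yellow filler, and press it until the copper contact inside is pushed all the way back and the block sits firmly home. Press firmly but do not ram it, leave it there, and do not disturb the tin, the tape roll or the cup.

Things in the scene. Friction and masses are not known exactly. Their poses are not given: they have to be found in the camera images.
- block: battery block, red with black nose, white label on top; 92 mm wide (x), 96 long (y), 40 high, 0.45 to 0.8 kg, loose, too wide to grip: push it. Origin: centre of its underside; +y points to the nose. Flat red rear face 48 mm behind the origin, flat sides at x = +-46 mm. Its nose has a central slot 26 mm wide, 19 mm deep, which clears the contact's brass tongue.
- block_nose (a point): middle of the block's nose end face, 48 mm ahead of its origin along +y and 20 mm up
- dock: fixed dock, grey walls, blue bridges on top; 226 mm wide (x), 160 long (y from -90 to 70), 56 high. Origin: on the bench; +y is the insertion direction. Two bays side by side along x, mouths facing -y, each 95 mm wide, 46 mm high, without a floor (the block slides in on the bench). The middle of the top (y from -35 to 30 mm) is open to view.
- mouth_a (a point): centre, on the bench, of the mouth of the bay at dock x = -53.5 mm; it lies in the mouth plane (dock y = -70 mm), where the bay has its full 95 mm width. The wall ends in front taper to a point at dock y = -90 mm, widening the mouth by 6 mm per side.
- mouth_b (a point): centre, on the bench, of the mouth of the bay at dock x = +53.5 mm; it lies in the mouth plane (dock y = -70 mm), where the bay has its full 95 mm width. The wall ends in front taper to a point at dock y = -90 mm, widening the mouth by 6 mm per side.
- filler: fixed yellow filler, 93 mm wide, 40 mm high, 95 mm long, closing one of the two bays; origin on the bench at the middle of its width, so its x in the dock's frame is about -53.5 or +53.5 mm: the other bay is the free one. Its front face is about level with the mouth.
- contact (a joint): copper contact plate with brass tongue in the free bay. 0 = standing out (start), 0.012 m = pushed back along dock +y to its hard stop. Friction of 5 N all along, no springing back. Its depth varies and is not given: when home, the block's nose is 57 to 77 mm past the mouth plane (19 to 39 mm of block stick out), and resistance rises sharply.
- red_tin: bystander: closed paint tin with a red label, 76 mm wide, 78 mm high, loose; origin at the centre of its underside
- tape_roll: bystander: green roll of masking tape lying flat, 96 mm wide, 25 mm high, loose; origin at the centre of its underside
- mixing_cup: bystander: white mixing cup, 80 mm wide, 85 mm high, loose; origin at the centre of its underside
Things that resemble listed ones, but are neither listed nor needed, are in the scene too. Leave any blue or turquoise look-alike of the block alone.

How it is judged (in metres and radians):
At the end, for the whole second after the job is handed in: The block rests flat on the bench inside the free bay (within 6 mm of its centre line and 0.06 rad of its direction, nose at least 52 mm past the mouth plane), with the contact pushed back by more than 9.5 of its 12 mm, at rest (value of joint contact above 0.0095 m and y of block in the frame of dock above -0.066 m and ((x of filler in the frame of dock above 0 m and x of block in the frame of dock between -0.0595 and -0.0475 m) or (x of filler in the frame of dock below 0 m and x of block in the frame of dock between 0.0475 and 0.0595 m)) and angle between the y axis of block and the y axis of dock, either way round below 0.06 rad and angle between block's own z axis and vertical below 0.05 rad and height (world z) of block below 0.005 m and linear speed of block below 0.01 m/s); the robot touches nothing.
It fails at once if the block is lifted off the bench (more than 15 mm) or tipped (more than 0.3 rad) (height (world z) of block above 0.015 m or angle between block's own z axis and vertical above 0.3 rad).
It fails at once if the block is rammed: the fingers push it with more than 45 N (contact force between the fingers and block above 45 N).
It fails at once if a bystander is shifted by more than 15 mm (distance of any of red_tin, tape_roll, mixing_cup from where it was at the start of the episode above 0.015 m).
It also fails if it takes over 67 s, if anything falls off the work surface, if the arm or the gripper's body presses on something with over 40 N, if the wrist force passes 120 N, or if a joint passes its speed limit or range.

## Working session

There is one attempt and no reset: what is moved stays moved. The work goes in short steps, Python scripts to look and compute and a tool call to move; the robot and the scene stay as the last step left them, time stands still between calls to the robot, and variables do not carry over. Pictures are saved under pics/ and viewed, at most 10 in all, crops included, and the job is handed in when it is done.

Besides the shell and the picture viewer there is one more tool, called after "Request:" as a command line: name --argument value ..., lists and objects as JSON in quotes. servo_tool: Moves the arm, as the interface text tells. Its arguments: {"type":"object","properties":{"motion":{"type":"array"}},"required":["motion"]}

```bash
mkdir -p pics; python3 - <<'E'
from cell import *
import cv2,numpy as np
s=read_state();print(s['time'],s['eef_pos'],s['tool_rot'],s['wrist_force'],tcp_to_grasp)
for c in ('scene','top'):
    im=read_camera(c);cv2.imwrite(f'pics/{c}0.png',im[:,:,::-1])
    for l in ('block','dock','filler','block_nose','mouth_a','mouth_b','red_tin','tape_roll','mixing_cup'):
        print(c,l,[(np.round(d['xy']).tolist(),round(d['score'],2)) for d in spot_point(l,c)][:4])
E
```

```text
0.0 [269.20028096 563.42133177 194.92469098] [ 2.21075129e-01  9.75256507e-01 -7.07797956e-04 -1.80800693e-04] [-0.07688701 -0.23244523  0.71575805] -18.700000000000003
scene block [([185.0, 248.0], 0.66), ([239.0, 171.0], 0.58), ([194.0, 206.0], 0.55)]
scene dock [([294.0, 213.0], 0.88)]
scene filler [([290.0, 202.0], 0.67)]
scene block_nose [([248.0, 162.0], 0.97), ([206.0, 208.0], 0.79), ([201.0, 256.0], 0.73)]
scene mouth_a [([271.0, 199.0], 0.82), ([267.0, 222.0], 0.6)]
scene mouth_b [([271.0, 199.0], 0.82), ([267.0, 222.0], 0.6)]
scene red_tin [([272.0, 264.0], 0.7)]
scene tape_roll [([121.0, 172.0], 0.98), ([392.0, 229.0], 0.17)]
scene mixing_cup [([393.0, 232.0], 0.61), ([272.0, 266.0], 0.48)]
top block [([270.0, 263.0], 0.94), ([308.0, 186.0], 0.71)]
top dock [([196.0, 198.0], 0.79)]
top filler [([201.0, 220.0], 0.84)]
top block_nose [([288.0, 176.0], 0.72), ([260.0, 278.0], 0.7), ([276.0, 108.0], 0.55)]
top mouth_a []
top mouth_b []
top red_tin [([212.0, 124.0], 0.73)]
top tape_roll [([404.0, 226.0], 0.93)]
top mixing_cup [([97.0, 189.0], 0.87)]
```

View pics/scene0.png

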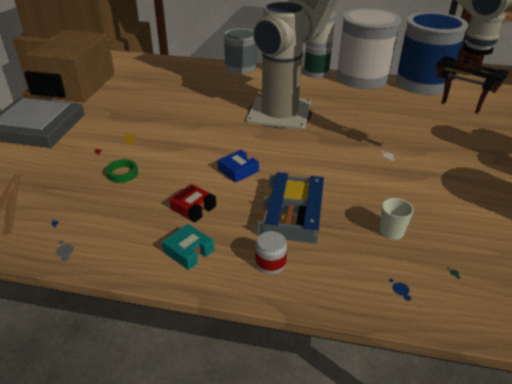

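View pics/top0.png

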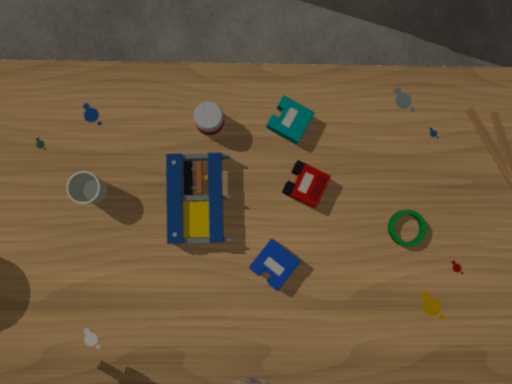

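Top view: the candidates are red block (308,185) with its nose at (294,178), blue look-alike (275,264) and turquoise look-alike (291,119). By the description I choose the red one. The dock is at (196,198), with mouths facing right. The filler is in the lower bay (199,219) and the free bay is the upper one (198,178). Next is a close crop plus metric conversion.

```bash
cat > h.py <<'E'
import numpy as np,cv2
from cell import *
def cam(c):
    i=camera_info(c);return np.array(i['mtx'],float),cv2.Rodrigues(np.array(i['rvec'],float))[0],np.array(i['tvec'],float).ravel()
def ray(c,uv,z):
    K,R,t=cam(c);uv=np.atleast_2d(uv).astype(float)
    d=(R.T@np.linalg.inv(K)@np.c_[uv,np.ones(len(uv))].T).T;o=-R.T@t
    return o+d*((z-o[2])/d[:,2])[:,None]
def proj(c,P):
    K,R,t=cam(c);q=(K@(R@np.atleast_2d(P).T+t[:,None])).T;return q[:,:2]/q[:,2:]
E
python3 - <<'E'
from h import *
np.set_printoptions(precision=1,suppress=True)
im=cv2.imread('pics/top0.png');cv2.imwrite('pics/crop.png',cv2.resize(im[90:300,150:350],None,fx=2.85,fy=2.85,interpolation=cv2.INTER_CUBIC))
K,R,t=cam('top');print(-R.T@t,K)
for n,p,z in [('block',(308,185),40),('nose',(294,178),30),('tin',(209,110),78),('cup',(84,187),85),('tape',(407,228),25),('dock',(196,198),56),('blue',(275,264),40),('turq',(291,119),40)]:print(n,ray('top',p,z)[0])
hsv=cv2.cvtColor(im,cv2.COLOR_BGR2HSV)
b=im.astype(int)
red=((b[...,2]>100)&(b[...,1]<60)&(b[...,0]<60)).astype(np.uint8);red[:150]=0;red[:,350:]=0
c=max(cv2.findContours(red,0,2)[0],key=cv2.contourArea);r=cv2.minAreaRect(c);print(r,cv2.boxPoints(r),ray('top',cv2.boxPoints(r),40))
E
```

```text
[ 511.8   27.3 1112. ] [[421.8   0.  251.1]
 [  0.  421.8 187.7]
 [  0.    0.    1. ]]
block [ 611.5 -150.    40. ]
nose [ 630.4 -115.4   30. ]
tin [794.  102.9  78. ]
cup [598.6 401.3  85. ]
tape [ 502.7 -409.8   25. ]
dock [575.4 134.   56. ]
blue [411.2 -65.1  40. ]
turq [ 783.3 -106.9   40. ]
((309.5712890625, 184.34954833984375), (29.870914459228516, 34.579864501953125), 25.34617805480957) [[288.7 193.6]
 [303.5 162.3]
 [330.5 175.1]
 [315.7 206.4]] [[ 589.1 -100.2   40. ]
 [ 670.1 -138.7   40. ]
 [ 637.5 -208.3   40. ]
 [ 556.8 -169.3   40. ]]
```

View pics/crop.png

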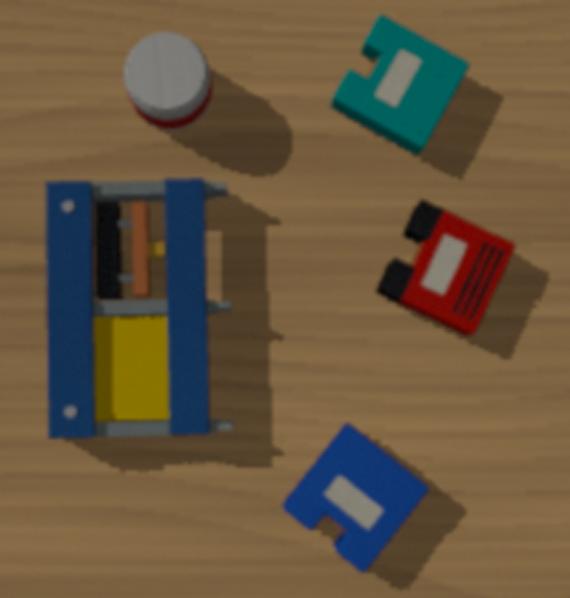

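```bash
cat > fit.py <<'E'
from h import *
from scipy.optimize import least_squares
def T(p,L):
    c,s=np.cos(p[2]),np.sin(p[2]);L=np.array(L,float);return np.c_[p[0]+c*L[:,0]-s*L[:,1],p[1]+s*L[:,0]+c*L[:,1],L[:,2]]
def fit(L,uv,p0,c='top'):
    r=least_squares(lambda p:(proj(c,T(p,L))-uv).ravel(),p0,loss='soft_l1',x_scale=[10,10,.1]);return r.x,(proj(c,T(r.x,L))-uv)
E
python3 - <<'E'
from fit import *
np.set_printoptions(precision=2,suppress=True)
cr=lambda a:np.array(a)/2.85+[150,90]-.3
D=[(113,70,56),(-113,70,56),(113,30,56),(-113,30,56),(113,-35,56),(-113,-35,56)]
d,e=fit(D,cr([(47,183),(50,438),(91,182),(94,437),(165,181),(169,435)]),[575,134,0]);print('dock',d,e)
B=[(46,-48,40),(-46,-48,40),(46,48,40),(-46,48,40)]
b,e=fit(B,cr([(514,242),(472,334),(424,201),(378,291)]),[618,-145,-.44]);print('block',b,e)
R=np.array([[np.cos(d[2]),np.sin(d[2])],[-np.sin(d[2]),np.cos(d[2])]])
print('block in dock',R@(b[:2]-d[:2]),b[2]-d[2])
print('home pose',T(d,[(53.5,-51,0),(53.5,-140,0)]))
E
```

```text
dock [576.36 137.92   0.03] [[-0.32 -0.46]
 [-0.57  0.54]
 [ 0.21 -0.43]
 [ 0.25  0.45]
 [ 0.11 -0.61]
 [ 0.26  0.43]]
block [ 615.92 -146.04   -0.43] [[ 0.65  0.47]
 [ 0.77  0.58]
 [-1.6  -0.93]
 [-0.32 -0.27]]
block in dock [  30.98 -285.02] -0.462461667891908
home pose [[631.37  88.56   0.  ]
 [634.06  -0.4    0.  ]]
```

Request:
servo_tool --motion '[{"slide": [-0.0258, -0.0241, 0], "delta_rot": [0, 0, 0], "hand": 0.055}, {"slide": [-0.0258, -0.0241, 0], "delta_rot": [0, 0, 0], "hand": 0.055}, {"slide": [-0.0258, -0.0241, 0], "delta_rot": [0, 0, 0], "hand": 0.055}, {"slide": [-0.0258, -0.0241, 0], "delta_rot": [0, 0, 0], "hand": 0.055}, {"slide": [-0.0258, -0.0241, 0], "delta_rot": [0, 0, 0], "hand": 0.055}, {"slide": [-0.0258, -0.0241, 0], "delta_rot": [0, 0, 0], "hand": 0.055}, {"slide": [-0.0258, -0.0241, 0], "delta_rot": [0, 0, 0], "hand": 0.055}, {"slide": [-0.0258, -0.0241, 0], "delta_rot": [0, 0, 0], "hand": 0.055}, {"slide": [-0.0258, -0.0241, 0], "delta_rot": [0, 0, 0], "hand": 0.055}, {"slide": [-0.0258, -0.0241, 0], "delta_rot": [0, 0, 0], "hand": 0.055}]'

```text
time: 1.83
eef_pos: [398.7, 233.7, 195.9]
tool_rot: [0.221, 0.975, 0.0, 0.0]
wrist_force: [1.4, 0.7, 0.5]
grip_width: 54.9
gripper_force: 0.0
```

Request:
servo_tool --motion '[{"slide": [-0.0258, -0.0241, 0], "delta_rot": [0, 0, 0], "hand": 0.055}, {"slide": [-0.0258, -0.0241, 0], "delta_rot": [0, 0, 0], "hand": 0.055}, {"slide": [-0.0258, -0.0241, 0], "delta_rot": [0, 0, 0], "hand": 0.055}, {"slide": [-0.0258, -0.0241, 0], "delta_rot": [0, 0, 0], "hand": 0.055}, {"slide": [-0.0258, -0.0241, 0], "delta_rot": [0, 0, 0], "hand": 0.055}, {"slide": [-0.0258, -0.0241, 0], "delta_rot": [0, 0, 0], "hand": 0.055}, {"slide": [-0.0258, -0.0241, 0], "delta_rot": [0, 0, 0], "hand": 0.055}, {"slide": [-0.0258, -0.0241, 0], "delta_rot": [0, 0, 0], "hand": 0.055}, {"slide": [-0.0258, -0.0241, 0], "delta_rot": [0, 0, 0], "hand": 0.055}, {"slide": [-0.0258, -0.0241, 0], "delta_rot": [0, 0, 0], "hand": 0.055}]'

```text
time: 2.67
eef_pos: [527.6, -95.3, 195.9]
tool_rot: [0.221, 0.975, 0.0, 0.0]
wrist_force: [0.6, 0.7, -0.7]
grip_width: 54.9
gripper_force: 0.0
```

Request:
servo_tool --motion '[{"slide": [-0.0258, -0.0241, 0], "delta_rot": [0, 0, 0], "hand": 0.055}, {"slide": [-0.0258, -0.0241, 0], "delta_rot": [0, 0, 0], "hand": 0.055}, {"slide": [-0.0258, -0.0241, 0], "delta_rot": [0, 0, 0], "hand": 0.055}, {"slide": [-0.0258, -0.0241, 0], "delta_rot": [0, 0, 0], "hand": 0.055}, {"slide": [0, 0, 0], "delta_rot": [0, 0, 0.12], "hand": 0.055}, {"slide": [0, 0, 0], "delta_rot": [0, 0, 0.12], "hand": 0.055}, {"slide": [0, 0, 0], "delta_rot": [0, 0, 0.12], "hand": 0.055}, {"slide": [0, 0, 0], "delta_rot": [0, 0, 0.12], "hand": 0.055}, {"slide": [0, 0, 0], "delta_rot": [0, 0, 0.12], "hand": 0.055}, {"slide": [0, 0, 0], "delta_rot": [0, 0, 0.12], "hand": 0.055}]'

```text
time: 3.5
eef_pos: [578.7, -225.0, 195.6]
tool_rot: [0.553, 0.833, -0.0, -0.0]
wrist_force: [-0.9, 0.6, 0.3]
grip_width: 55.1
gripper_force: 0.0
```

Request:
servo_tool --motion '[{"slide": [0, 0, 0], "delta_rot": [0, 0, 0.12], "hand": 0.055}, {"slide": [0, 0, 0], "delta_rot": [0, 0, 0.12], "hand": 0.055}, {"slide": [0, 0, 0], "delta_rot": [0, 0, 0.12], "hand": 0.055}, {"slide": [0, 0, 0], "delta_rot": [0, 0, 0.12], "hand": 0.055}, {"slide": [0, 0, 0], "delta_rot": [0, 0, 0.12], "hand": 0.055}, {"slide": [0, 0, 0], "delta_rot": [0, 0, 0.12], "hand": 0.055}, {"slide": [0, 0, 0], "delta_rot": [0, 0, 0.12], "hand": 0.055}, {"slide": [0, 0, 0], "delta_rot": [0, 0, 0], "hand": 0.055}]'

```text
time: 4.17
eef_pos: [578.8, -225.0, 195.7]
tool_rot: [0.844, 0.536, 0.0, 0.0]
wrist_force: [-0.7, -0.4, 0.0]
grip_width: 55.0
gripper_force: 0.0
```

Request:
servo_tool --motion '[{"slide": [0, 0, 0.018], "delta_rot": [0, 0, 0], "hand": 0.055}, {"slide": [0, 0, 0.018], "delta_rot": [0, 0, 0], "hand": 0.055}, {"slide": [0, 0, 0.018], "delta_rot": [0, 0, 0], "hand": 0.055}, {"slide": [0, 0, 0.018], "delta_rot": [0, 0, 0], "hand": 0.055}, {"slide": [0, 0, 0.018], "delta_rot": [0, 0, 0], "hand": 0.055}, {"slide": [0, 0, 0.018], "delta_rot": [0, 0, 0], "hand": 0.055}, {"slide": [0, 0, 0.018], "delta_rot": [0, 0, 0], "hand": 0.055}, {"slide": [0, 0, 0.018], "delta_rot": [0, 0, 0], "hand": 0.055}, {"slide": [0, 0, 0.018], "delta_rot": [0, 0, 0], "hand": 0.055}, {"slide": [0, 0, 0.018], "delta_rot": [0, 0, 0], "hand": 0.055}]'

```text
time: 5.0
eef_pos: [578.9, -225.0, 14.9]
tool_rot: [0.842, 0.54, 0.0, 0.0]
wrist_force: [-0.8, 0.4, 0.6]
grip_width: 55.0
gripper_force: 0.0
```

Request:
servo_tool --motion '[{"slide": [0.005, 0, 0], "delta_rot": [0, 0, 0], "hand": 0.055}, {"slide": [0.005, 0, 0], "delta_rot": [0, 0, 0], "hand": 0.055}, {"slide": [0.005, 0, 0], "delta_rot": [0, 0, 0], "hand": 0.055}, {"slide": [0.004, 0, 0], "delta_rot": [0, 0, 0], "hand": 0.055}, {"slide": [0.003, 0, 0], "delta_rot": [0, 0, 0], "hand": 0.055}, {"slide": [0.003, 0, 0], "delta_rot": [0, 0, 0], "hand": 0.055}, {"slide": [0.003, 0, 0], "delta_rot": [0, 0, 0], "hand": 0.055}]'

```text
time: 5.58
eef_pos: [591.1, -199.3, 16.4]
tool_rot: [0.843, 0.538, 0.0, 0.0]
wrist_force: [1.5, 0.8, 0.2]
grip_width: 55.2
gripper_force: 0.0
```

Not in contact yet; advance with the arc after a few more mm.

Request:
servo_tool --motion '[{"slide": [0.003, 0, 0], "delta_rot": [0, 0, 0], "hand": 0.055}, {"slide": [0.003, 0, 0], "delta_rot": [0, 0, 0], "hand": 0.055}]'

```text
time: 5.75
eef_pos: [593.3, -193.9, 15.9]
tool_rot: [0.843, 0.538, 0.0, 0.0]
wrist_force: [0.0, -0.3, -0.2]
grip_width: 54.8
gripper_force: 0.0
```

Request:
servo_tool --motion '[{"slide": [0.005, 0.0013, 0], "delta_rot": [0, 0, -0.0231], "hand": 0.055}, {"slide": [0.005, 0.0013, 0], "delta_rot": [0, 0, -0.0231], "hand": 0.055}, {"slide": [0.005, 0.0013, 0], "delta_rot": [0, 0, -0.0231], "hand": 0.055}, {"slide": [0.005, 0.0013, 0], "delta_rot": [0, 0, -0.0231], "hand": 0.055}, {"slide": [0.005, 0.0013, 0], "delta_rot": [0, 0, -0.0231], "hand": 0.055}, {"slide": [0.005, 0.0013, 0], "delta_rot": [0, 0, -0.0231], "hand": 0.055}, {"slide": [0.005, 0.0013, 0], "delta_rot": [0, 0, -0.0231], "hand": 0.055}, {"slide": [0.005, 0.0013, 0], "delta_rot": [0, 0, -0.0231], "hand": 0.055}]'

```text
time: 6.42
eef_pos: [616.9, -159.7, 15.6]
tool_rot: [0.789, 0.614, -0.0, -0.0]
wrist_force: [0.2, 0.3, 0.2]
grip_width: 55.1
gripper_force: 0.0
```

```bash
python3 - <<'E'
from h import *
im=read_camera('top')[:,:,::-1];cv2.imwrite('pics/t1.png',im);cv2.imwrite('pics/t1c.png',cv2.resize(im[90:300,150:350],None,fx=2.85,fy=2.85,interpolation=cv2.INTER_CUBIC))
E
```

```text
(no output)
```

View pics/t1c.png

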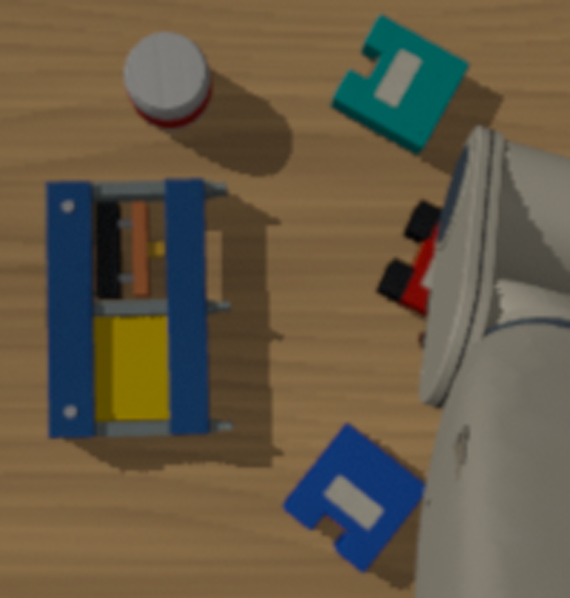

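The block's nose is still at crop (424,203)/(378,291), so it has not moved. The arm hides its rear. I'll check the other camera.

```bash
python3 - <<'E'
from h import *
np.set_printoptions(precision=1,suppress=True)
im=read_camera('scene')[:,:,::-1].copy();s=read_state();p=np.array(s['eef_pos']);print(p,s['wrist_force'],s['qpos'])
for c in('scene','top'):
    print(c,proj(c,[p,[615.9,-146,0],[615.9,-146,40]]),spot_point('block',c)[:3])
u=proj('scene',[p])[0].astype(int)
x0,y0=120,60
cr=cv2.resize(im[y0:y0+200,x0:x0+240],None,fx=3,fy=3,interpolation=cv2.INTER_CUBIC)
cv2.circle(cr,tuple(int(v) for v in (u-[x0,y0])*3),3,(255,0,255),1)
cv2.imwrite('pics/s1.png',cr)
E
```

```text
[ 617.1 -159.5   15.7] [-0.4  0.1  0.4] [-0.3  0.7  1.7  0.   0.8 -0. ]
scene [[188.7 202.7]
 [193.8 207.4]
 [192.8 196.4]] [{'xy': [187.3, 251.2], 'score': 0.92}, {'xy': [236.7, 170.3], 'score': 0.9}, {'xy': [190.6, 207.9], 'score': 0.77}]
top [[310.1 183.8]
 [304.  184.7]
 [306.4 183.3]] [{'xy': [306.9, 185.0], 'score': 0.84}, {'xy': [272.7, 261.0], 'score': 0.73}, {'xy': [290.5, 117.5], 'score': 0.64}]
```

View pics/s1.png

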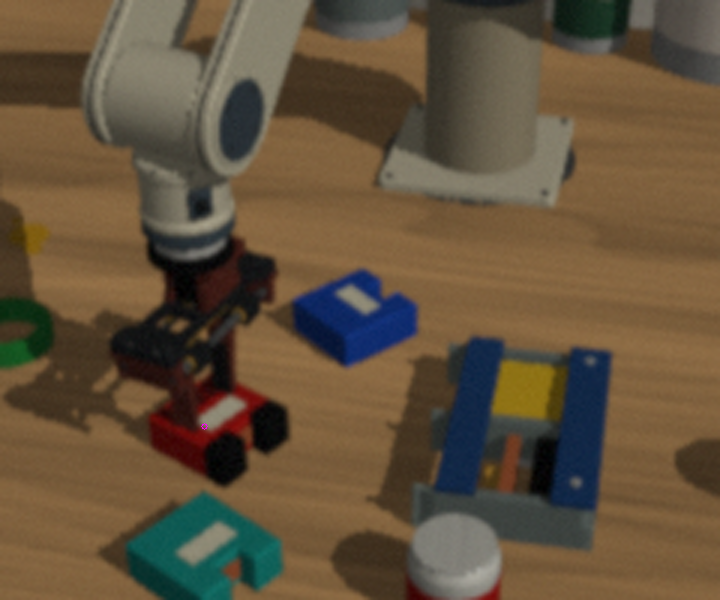

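Both fingertips, crop (187,428) and (230,388), appear about level with the block's top. That puts them higher than the reported z of 16. I'll check this against the start picture.

```bash
python3 - <<'E'
from h import *
np.set_printoptions(precision=1,suppress=True)
p=np.array([269.4,563.9,195.7]);y=np.array([.431,.902,0])
for dz in(0,25): print(proj('scene',[p+[0,0,dz],p+44*y+[0,0,dz],p-44*y+[0,0,dz]]))
im=cv2.imread('pics/scene0.png');a=cv2.resize(im[40:140,420:512],None,fx=5,fy=5,interpolation=cv2.INTER_CUBIC)
for q in proj('scene',[p,p+50*y,p-50*y]):cv2.circle(a,tuple(int(v) for v in (q-[420,40])*5),4,(255,0,255),1)
cv2.imwrite('pics/s0c.png',a)
E
```

```text
[[457.3 114.8]
 [472.6 119.3]
 [442.5 110.4]]
[[459.7 107.1]
 [475.2 111.5]
 [444.6 102.7]]
```

View pics/s0c.png

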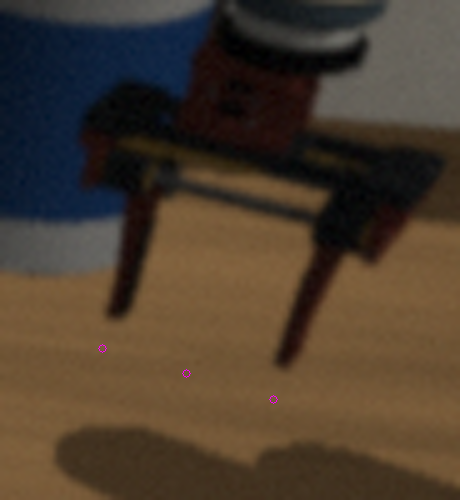

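The tips really sit about 22–25 mm above the reported TCP, so the fingers passed just over the block without touching it. I'll back off and go lower in steps, watching the force.

Request:
servo_tool --motion '[{"slide": [0, 0, -0.015], "delta_rot": [0, 0, 0], "hand": 0.055}, {"slide": [0, 0, 0], "delta_rot": [0, 0, 0.0925], "hand": 0.055}, {"slide": [0, 0, 0], "delta_rot": [0, 0, 0.0925], "hand": 0.055}, {"slide": [-0.019, -0.0017, 0], "delta_rot": [0, 0, 0], "hand": 0.055}, {"slide": [-0.019, -0.0017, 0], "delta_rot": [0, 0, 0], "hand": 0.055}, {"slide": [-0.019, -0.0017, 0], "delta_rot": [0, 0, 0], "hand": 0.055}, {"slide": [-0.019, -0.0017, 0], "delta_rot": [0, 0, 0], "hand": 0.055}, {"slide": [0, 0, 0.015], "delta_rot": [0, 0, 0], "hand": 0.055}]'

```text
time: 7.28
eef_pos: [578.7, -229.8, 17.9]
tool_rot: [0.844, 0.537, 0.001, 0.002]
wrist_force: [0.9, 0.4, 0.5]
grip_width: 55.0
gripper_force: 0.0
```

Request:
servo_tool --motion '[{"slide": [0, 0, 0.003], "delta_rot": [0, 0, 0], "hand": 0.055}, {"slide": [0, 0, 0.003], "delta_rot": [0, 0, 0], "hand": 0.055}, {"slide": [0, 0, 0.003], "delta_rot": [0, 0, 0], "hand": 0.055}, {"slide": [0, 0, 0.002], "delta_rot": [0, 0, 0], "hand": 0.055}, {"slide": [0, 0, 0.002], "delta_rot": [0, 0, 0], "hand": 0.055}]'

```text
time: 7.7
eef_pos: [578.8, -225.9, 2.7]
tool_rot: [0.843, 0.538, 0.0, 0.0]
wrist_force: [0.4, -0.4, 0.0]
grip_width: 54.8
gripper_force: 0.0
```

Request:
servo_tool --motion '[{"slide": [0, 0, 0.002], "delta_rot": [0, 0, 0], "hand": 0.055}, {"slide": [0, 0, 0.002], "delta_rot": [0, 0, 0], "hand": 0.055}]'

```text
time: 7.87
eef_pos: [578.8, -226.1, -1.3]
tool_rot: [0.843, 0.538, 0.0, 0.0]
wrist_force: [0.2, -0.2, 0.1]
grip_width: 55.0
gripper_force: 0.0
```

```bash
python3 - <<'E'
from h import *
im=read_camera('scene')[:,:,::-1].copy();s=read_state();p=np.array(s['eef_pos']);print(p,s['wrist_force'])
x0,y0=130,110
cr=cv2.resize(im[y0:y0+130,x0:x0+160],None,fx=4.5,fy=4.5,interpolation=cv2.INTER_CUBIC)
u=proj('scene',[p])[0];cv2.circle(cr,tuple(int(v) for v in (u-[x0,y0])*4.5),3,(255,0,255),1)
cv2.imwrite('pics/s2.png',cr)
E
```

```text
[ 578.47218926 -226.02437442   -1.66331641] [-0.33752713  0.38179851  0.59033509]
```

View pics/s2.png

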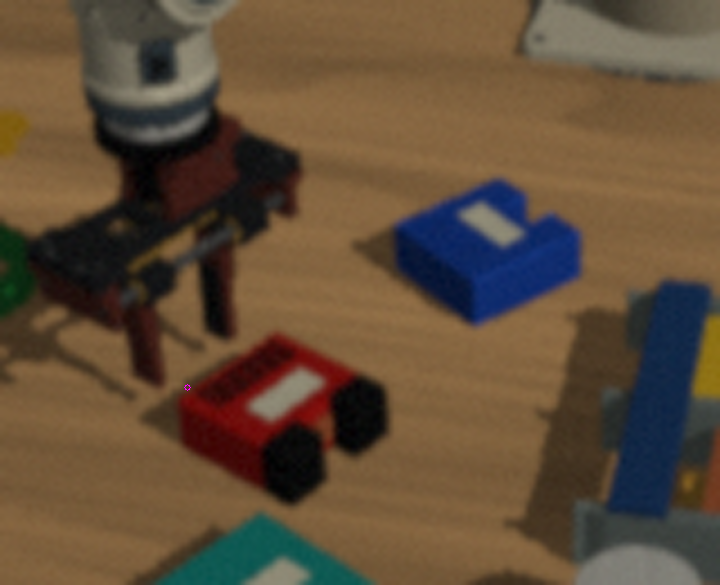

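The real tips, crop (150,380)/(220,335), are about 24 mm above the reported TCP, at z≈22, and stand clear behind the block. I'll lower 10 mm more and approach.

Request:
servo_tool --motion '[{"slide": [0, 0, 0.003], "delta_rot": [0, 0, 0], "hand": 0.055}, {"slide": [0, 0, 0.003], "delta_rot": [0, 0, 0], "hand": 0.055}, {"slide": [0, 0, 0.002], "delta_rot": [0, 0, 0], "hand": 0.055}, {"slide": [0, 0, 0.002], "delta_rot": [0, 0, 0], "hand": 0.055}]'

```text
time: 8.25
eef_pos: [578.4, -226.3, -11.6]
tool_rot: [0.843, 0.538, -0.0, -0.0]
wrist_force: [0.1, -0.4, 0.5]
grip_width: 55.1
gripper_force: 0.0
```

Request:
servo_tool --motion '[{"slide": [0.005, 0, 0], "delta_rot": [0, 0, 0], "hand": 0.055}, {"slide": [0.005, 0, 0], "delta_rot": [0, 0, 0], "hand": 0.055}, {"slide": [0.005, 0, 0], "delta_rot": [0, 0, 0], "hand": 0.055}, {"slide": [0.003, 0, 0], "delta_rot": [0, 0, 0], "hand": 0.055}, {"slide": [0.003, 0, 0], "delta_rot": [0, 0, 0], "hand": 0.055}, {"slide": [0.002, 0, 0], "delta_rot": [0, 0, 0], "hand": 0.055}, {"slide": [0.002, 0, 0], "delta_rot": [0, 0, 0], "hand": 0.055}]'

```text
time: 8.83
eef_pos: [589.2, -203.3, -11.2]
tool_rot: [0.843, 0.538, 0.0, 0.0]
wrist_force: [-0.2, 0.1, -0.8]
grip_width: 55.1
gripper_force: 0.0
```

Request:
servo_tool --motion '[{"slide": [0.002, 0, 0], "delta_rot": [0, 0, 0], "hand": 0.055}, {"slide": [0.002, 0, 0], "delta_rot": [0, 0, 0], "hand": 0.055}]'

```text
time: 9.0
eef_pos: [590.8, -200.1, -11.3]
tool_rot: [0.843, 0.538, -0.0, 0.0]
wrist_force: [-0.4, -1.8, -0.6]
grip_width: 55.1
gripper_force: 1.1
```

Request:
servo_tool --motion '[{"slide": [0.002, 0, 0], "delta_rot": [0, 0, 0], "hand": 0.055}, {"slide": [0.002, 0, 0], "delta_rot": [0, 0, 0], "hand": 0.055}]'

```text
time: 9.17
eef_pos: [592.3, -196.7, -11.3]
tool_rot: [0.843, 0.538, -0.0, 0.0]
wrist_force: [-1.0, -2.7, 0.2]
grip_width: 55.1
gripper_force: 1.7
```

Contact is confirmed (about 3 N) where the fit predicts it. Now for the arc push.

Request:
servo_tool --motion '[{"slide": [0.005, 0.0013, 0], "delta_rot": [0, 0, -0.0231], "hand": 0.055}, {"slide": [0.005, 0.0013, 0], "delta_rot": [0, 0, -0.0231], "hand": 0.055}, {"slide": [0.005, 0.0013, 0], "delta_rot": [0, 0, -0.0231], "hand": 0.055}, {"slide": [0.005, 0.0013, 0], "delta_rot": [0, 0, -0.0231], "hand": 0.055}, {"slide": [0.005, 0.0013, 0], "delta_rot": [0, 0, -0.0231], "hand": 0.055}, {"slide": [0.005, 0.0013, 0], "delta_rot": [0, 0, -0.0231], "hand": 0.055}, {"slide": [0.005, 0.0013, 0], "delta_rot": [0, 0, -0.0231], "hand": 0.055}, {"slide": [0.005, 0.0013, 0], "delta_rot": [0, 0, -0.0231], "hand": 0.055}, {"slide": [0.005, 0.0013, 0], "delta_rot": [0, 0, -0.0231], "hand": 0.055}, {"slide": [0.005, 0.0013, 0], "delta_rot": [0, 0, -0.0231], "hand": 0.055}]'

```text
time: 10.0
eef_pos: [621.2, -153.0, -11.3]
tool_rot: [0.775, 0.632, 0.0, 0.0]
wrist_force: [-0.4, -3.1, 0.8]
grip_width: 54.8
gripper_force: 1.8
```

Request:
servo_tool --motion '[{"slide": [0.005, 0.0013, 0], "delta_rot": [0, 0, -0.0231], "hand": 0.055}, {"slide": [0.005, 0.0013, 0], "delta_rot": [0, 0, -0.0231], "hand": 0.055}, {"slide": [0.005, 0.0013, 0], "delta_rot": [0, 0, -0.0231], "hand": 0.055}, {"slide": [0.005, 0.0013, 0], "delta_rot": [0, 0, -0.0231], "hand": 0.055}, {"slide": [0.005, 0.0013, 0], "delta_rot": [0, 0, -0.0231], "hand": 0.055}, {"slide": [0.005, 0.0013, 0], "delta_rot": [0, 0, -0.0231], "hand": 0.055}, {"slide": [0.005, 0.0013, 0], "delta_rot": [0, 0, -0.0231], "hand": 0.055}, {"slide": [0.005, 0.0013, 0], "delta_rot": [0, 0, -0.0231], "hand": 0.055}, {"slide": [0.005, 0.0013, 0], "delta_rot": [0, 0, -0.0231], "hand": 0.055}, {"slide": [0.005, 0.0013, 0], "delta_rot": [0, 0, -0.0231], "hand": 0.055}]'

```text
time: 10.83
eef_pos: [639.0, -104.6, -11.3]
tool_rot: [0.697, 0.717, 0.0, 0.0]
wrist_force: [-0.6, -3.5, 1.0]
grip_width: 55.2
gripper_force: 1.9
```

```bash
python3 - <<'E'
from h import *
s=read_state();print(s['eef_pos'],s['tool_rot'],s['wrist_force'])
a=read_camera('top')[:,:,::-1];b=read_camera('scene')[:,:,::-1].copy()
cv2.imwrite('pics/t3f.png',a);cv2.imwrite('pics/s3f.png',b)
A=cv2.resize(a[135:245,155:335],None,fx=4,fy=4,interpolation=cv2.INTER_CUBIC)  # 720x440
cv2.imwrite('pics/t3.png',A)
E
```

```text
[ 638.99773481 -104.55979734  -11.27622523] [6.96750843e-01 7.17313218e-01 6.27150139e-05 8.37848564e-05] [-0.63439403 -3.49656301  1.0304185 ]
```

View pics/t3.png

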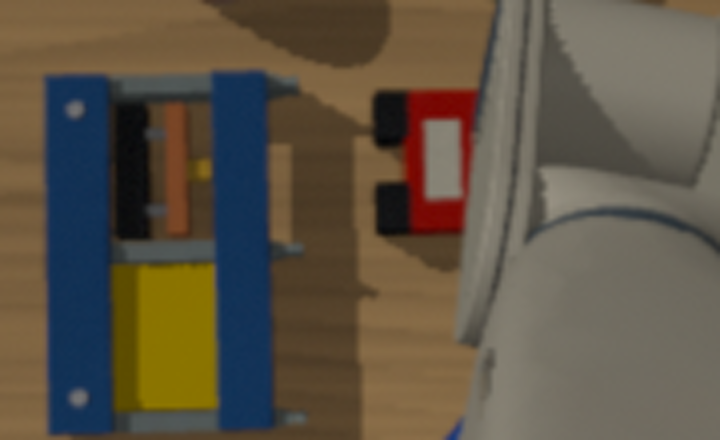

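The block is aligned with the bay, nose corners at (376,91)/(379,234). It looks slightly high in the picture (+x). I'll fit it numerically.

```bash
cat > f2.py <<'E'
from fit import *
np.set_printoptions(precision=2,suppress=True)
cr=lambda a:np.array(a)/4+[155,135]-.4
D=[(113,70,56),(-113,70,56),(113,30,56),(-113,30,56),(113,-35,56),(-113,-35,56)]
d,e=fit(D,cr([(47,75),(50,433),(109,74),(113,431),(213,72),(219,430)]),[575,134,0]);print('dock',d,e.round(1).tolist())
nose=ray('top',cr([(376,91),(379,234)]),40);v=nose[0]-nose[1];print('nose',nose,np.hypot(*v[:2]),'ang',np.arctan2(v[1],v[0])-d[2])
m=nose.mean(0)[:2]-d[:2];c,s=np.cos(d[2]),np.sin(d[2]);print('nose mid in dock',c*m[0]+s*m[1],-s*m[0]+c*m[1])
for n,p,z in [('tips',[(298,87),(300,250),(305,417)],51),('tongue',[(205,169)],25),('filler edges',[(165,264),(165,410)],40),('contact',[(176,102),(176,236)],40),('inner wall edges free',[(160,98),(160,240)],56)]:
    q=ray('top',cr(p),z)[:,:2]-d[:2];print(n,np.c_[c*q[:,0]+s*q[:,1],-s*q[:,0]+c*q[:,1]].tolist())
E
python3 f2.py
```

```text
dock [577.59 137.5    0.03] [[-0.2, -0.4], [-0.3, 0.5], [0.2, -0.5], [0.2, 0.6], [0.1, -0.5], [0.0, 0.2]]
nose [[681.73   2.66  40.  ]
 [589.72   0.3   40.  ]] 92.04214805000225 ang -0.0032957621239887956
nose mid in dock 54.17025733608733 -137.64856204613136
tips [[102.00140691273361, -88.05923862361877], [-1.6194810763197416, -87.22894870583355], [-106.08562290101274, -88.23162046388379]]
tongue [[53.85888045030166, -26.454997861750805]]
filler edges [[-7.868341901340852, -1.3643028828303214], [-99.83856198308008, -0.1250510263478697]]
contact [[95.63351869021348, -9.76692432857536], [9.76798480350138, -8.562637176688874]]
inner wall edges free [[95.91973403497737, -1.2325232433205275], [6.309615451213118, -0.04750004030114646]]
```

Offsets are under 1 mm in x and 0.003 rad in angle. Pushing straight in.

Request:
servo_tool --motion '[{"slide": [0.005, 0, 0], "delta_rot": [0, 0, 0], "hand": 0.055}, {"slide": [0.005, 0, 0], "delta_rot": [0, 0, 0], "hand": 0.055}, {"slide": [0.005, 0, 0], "delta_rot": [0, 0, 0], "hand": 0.055}, {"slide": [0.005, 0, 0], "delta_rot": [0, 0, 0], "hand": 0.055}, {"slide": [0.005, 0, 0], "delta_rot": [0, 0, 0], "hand": 0.055}, {"slide": [0.005, 0, 0], "delta_rot": [0, 0, 0], "hand": 0.055}, {"slide": [0.005, 0, 0], "delta_rot": [0, 0, 0], "hand": 0.055}, {"slide": [0.005, 0, 0], "delta_rot": [0, 0, 0], "hand": 0.055}, {"slide": [0.005, 0, 0], "delta_rot": [0, 0, 0], "hand": 0.055}, {"slide": [0.005, 0, 0], "delta_rot": [0, 0, 0], "hand": 0.055}]'

```text
time: 11.77
eef_pos: [637.3, -54.5, -11.4]
tool_rot: [0.698, 0.717, -0.0, -0.0]
wrist_force: [0.3, -2.4, -0.7]
grip_width: 55.0
gripper_force: 1.3
```

Request:
servo_tool --motion '[{"slide": [0.004, 0, 0], "delta_rot": [0, 0, 0], "hand": 0.055}, {"slide": [0.004, 0, 0], "delta_rot": [0, 0, 0], "hand": 0.055}, {"slide": [0.004, 0, 0], "delta_rot": [0, 0, 0], "hand": 0.055}, {"slide": [0.004, 0, 0], "delta_rot": [0, 0, 0], "hand": 0.055}, {"slide": [0.004, 0, 0], "delta_rot": [0, 0, 0], "hand": 0.055}]'

```text
time: 12.18
eef_pos: [636.3, -35.2, -11.4]
tool_rot: [0.697, 0.717, -0.001, -0.0]
wrist_force: [-0.6, -4.9, 0.1]
grip_width: 55.1
gripper_force: 2.4
```

```bash
python3 - <<'E'
from h import *
s=read_state();print(s['eef_pos'],s['tool_rot'],s['wrist_force'],s['torque'])
a=read_camera('top')[:,:,::-1]
cv2.imwrite('pics/t4.png',cv2.resize(a[135:245,155:335],None,fx=4,fy=4,interpolation=cv2.INTER_CUBIC))
E
```

```text
[636.34726552 -35.20160528 -11.40833136] [ 6.97367454e-01  7.16713483e-01 -6.30802295e-04 -1.37382452e-04] [-0.59042493 -4.90901469  0.05165239] [-0.8598373   0.24501435  0.14322317]
```

View pics/t4.png

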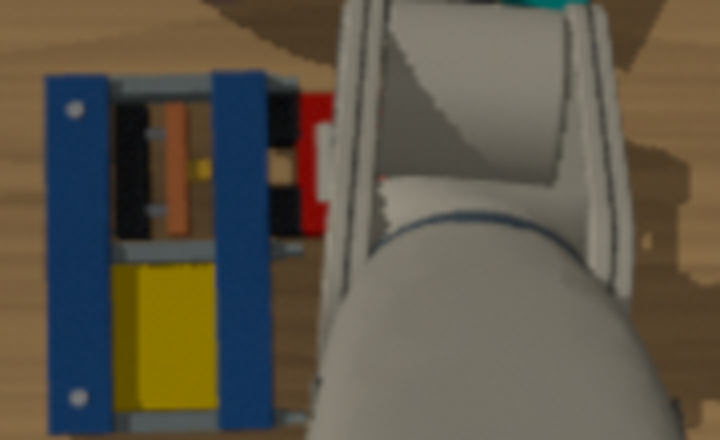

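The nose has entered the free bay cleanly (nose just under the front bridge at (270,95–235)) at a low force. I'll continue slower.

Request:
servo_tool --motion '[{"slide": [0.003, 0, 0], "delta_rot": [0, 0, 0], "hand": 0.055}, {"slide": [0.003, 0, 0], "delta_rot": [0, 0, 0], "hand": 0.055}, {"slide": [0.003, 0, 0], "delta_rot": [0, 0, 0], "hand": 0.055}, {"slide": [0.003, 0, 0], "delta_rot": [0, 0, 0], "hand": 0.055}, {"slide": [0.003, 0, 0], "delta_rot": [0, 0, 0], "hand": 0.055}]'

```text
time: 12.65
eef_pos: [635.9, -20.3, -11.4]
tool_rot: [0.698, 0.717, -0.001, -0.0]
wrist_force: [-3.2, -5.3, 0.8]
grip_width: 55.0
gripper_force: 2.4
```

Request:
servo_tool --motion '[{"slide": [0.003, 0, 0], "delta_rot": [0, 0, 0], "hand": 0.055}, {"slide": [0.003, 0, 0], "delta_rot": [0, 0, 0], "hand": 0.055}, {"slide": [0.003, 0, 0], "delta_rot": [0, 0, 0], "hand": 0.055}, {"slide": [0.003, 0, 0], "delta_rot": [0, 0, 0], "hand": 0.055}, {"slide": [0.003, 0, 0], "delta_rot": [0, 0, 0], "hand": 0.055}]'

```text
time: 13.07
eef_pos: [635.4, -5.3, -11.4]
tool_rot: [0.697, 0.717, -0.001, -0.0]
wrist_force: [-2.3, -4.6, 0.4]
grip_width: 55.0
gripper_force: 2.5
```

Request:
servo_tool --motion '[{"slide": [0.002, 0, 0], "delta_rot": [0, 0, 0], "hand": 0.055}, {"slide": [0.002, 0, 0], "delta_rot": [0, 0, 0], "hand": 0.055}, {"slide": [0.002, 0, 0], "delta_rot": [0, 0, 0], "hand": 0.055}, {"slide": [0.002, 0, 0], "delta_rot": [0, 0, 0], "hand": 0.055}, {"slide": [0.002, 0, 0], "delta_rot": [0, 0, 0], "hand": 0.055}]'

```text
time: 13.48
eef_pos: [635.1, 4.6, -11.4]
tool_rot: [0.697, 0.717, -0.001, -0.0]
wrist_force: [-2.0, -5.2, 1.0]
grip_width: 55.2
gripper_force: 2.6
```

Request:
servo_tool --motion '[{"slide": [0.0015, 0, 0], "delta_rot": [0, 0, 0], "hand": 0.055}, {"slide": [0.0015, 0, 0], "delta_rot": [0, 0, 0], "hand": 0.055}, {"slide": [0.0015, 0, 0], "delta_rot": [0, 0, 0], "hand": 0.055}, {"slide": [0.0015, 0, 0], "delta_rot": [0, 0, 0], "hand": 0.055}, {"slide": [0.0015, 0, 0], "delta_rot": [0, 0, 0], "hand": 0.055}]'

```text
time: 13.9
eef_pos: [634.9, 12.1, -11.4]
tool_rot: [0.697, 0.717, -0.001, -0.0]
wrist_force: [-1.8, -5.5, 1.0]
grip_width: 55.1
gripper_force: 2.6
```

Request:
servo_tool --motion '[{"slide": [0.0015, 0, 0], "delta_rot": [0, 0, 0], "hand": 0.055}, {"slide": [0.0015, 0, 0], "delta_rot": [0, 0, 0], "hand": 0.055}, {"slide": [0.0015, 0, 0], "delta_rot": [0, 0, 0], "hand": 0.055}, {"slide": [0.0015, 0, 0], "delta_rot": [0, 0, 0], "hand": 0.055}]'

```text
time: 14.23
eef_pos: [634.8, 17.3, -11.4]
tool_rot: [0.697, 0.717, -0.001, 0.0]
wrist_force: [-1.6, -10.9, 0.2]
grip_width: 55.1
gripper_force: 5.2
```

The contact is reached (+5 N) at y≈16, so home should be at y≈28.

Request:
servo_tool --motion '[{"slide": [0.001, 0, 0], "delta_rot": [0, 0, 0], "hand": 0.055}, {"slide": [0.001, 0, 0], "delta_rot": [0, 0, 0], "hand": 0.055}, {"slide": [0.001, 0, 0], "delta_rot": [0, 0, 0], "hand": 0.055}, {"slide": [0.001, 0, 0], "delta_rot": [0, 0, 0], "hand": 0.055}, {"slide": [0.001, 0, 0], "delta_rot": [0, 0, 0], "hand": 0.055}, {"slide": [0.001, 0, 0], "delta_rot": [0, 0, 0], "hand": 0.055}, {"slide": [0.001, 0, 0], "delta_rot": [0, 0, 0], "hand": 0.055}]'

```text
time: 14.82
eef_pos: [634.7, 24.0, -11.4]
tool_rot: [0.697, 0.717, -0.001, 0.0]
wrist_force: [-2.3, -10.8, 0.9]
grip_width: 54.8
gripper_force: 5.2
```

Request:
servo_tool --motion '[{"slide": [0.001, 0, 0], "delta_rot": [0, 0, 0], "hand": 0.055}, {"slide": [0.001, 0, 0], "delta_rot": [0, 0, 0], "hand": 0.055}]'

```text
time: 14.98
eef_pos: [634.6, 25.9, -11.4]
tool_rot: [0.697, 0.717, -0.001, 0.0]
wrist_force: [-1.4, -10.6, 0.8]
grip_width: 55.1
gripper_force: 5.3
```

Request:
servo_tool --motion '[{"slide": [0.0005, 0, 0], "delta_rot": [0, 0, 0], "hand": 0.055}, {"slide": [0.0005, 0, 0], "delta_rot": [0, 0, 0], "hand": 0.055}]'

```text
time: 15.15
eef_pos: [634.6, 26.9, -11.4]
tool_rot: [0.697, 0.717, -0.001, 0.0]
wrist_force: [-1.6, -10.4, 0.8]
grip_width: 55.3
gripper_force: 5.2
```

Request:
servo_tool --motion '[{"slide": [0.0005, 0, 0], "delta_rot": [0, 0, 0], "hand": 0.055}, {"slide": [0.0005, 0, 0], "delta_rot": [0, 0, 0], "hand": 0.055}]'

```text
time: 15.32
eef_pos: [634.5, 27.9, -11.4]
tool_rot: [0.697, 0.717, -0.001, 0.0]
wrist_force: [-1.8, -9.8, 1.8]
grip_width: 55.2
gripper_force: 5.2
```

Request:
servo_tool --motion '[{"slide": [0.0005, 0, 0], "delta_rot": [0, 0, 0], "hand": 0.055}]'

```text
time: 15.4
eef_pos: [634.6, 28.1, -11.4]
tool_rot: [0.697, 0.717, -0.001, 0.0]
wrist_force: [-1.8, -14.9, 0.7]
grip_width: 55.0
gripper_force: 7.3
```

Request:
servo_tool --motion '[{"slide": [0.0005, 0, 0], "delta_rot": [0, 0, 0], "hand": 0.055}]'

```text
time: 15.48
eef_pos: [634.6, 28.1, -11.3]
tool_rot: [0.697, 0.717, -0.001, 0.001]
wrist_force: [-2.0, -17.5, 2.4]
grip_width: 55.1
gripper_force: 8.6
```

Hard stop at y=28.1, 12 mm after first contact, and the force is rising. One more small press to sit firmly.

Request:
servo_tool --motion '[{"slide": [0.0005, 0, 0], "delta_rot": [0, 0, 0], "hand": 0.055}]'

```text
time: 15.57
eef_pos: [634.6, 28.1, -11.3]
tool_rot: [0.697, 0.717, -0.002, 0.001]
wrist_force: [-2.6, -19.6, 1.3]
grip_width: 55.1
gripper_force: 9.8
```

Request:
servo_tool --motion '[{"slide": [0.0005, 0, 0], "delta_rot": [0, 0, 0], "hand": 0.055}]'

```text
time: 15.65
eef_pos: [634.6, 28.1, -11.2]
tool_rot: [0.697, 0.717, -0.002, 0.001]
wrist_force: [-1.6, -21.6, 2.8]
grip_width: 55.5
gripper_force: 11.0
```

Home at 22 N. Back off, raise and check.

Request:
servo_tool --motion '[{"slide": [-0.003, 0, 0], "delta_rot": [0, 0, 0], "hand": 0.055}, {"slide": [-0.01, 0, 0], "delta_rot": [0, 0, 0], "hand": 0.055}, {"slide": [-0.02, 0, 0], "delta_rot": [0, 0, 0], "hand": 0.055}, {"slide": [-0.02, 0, 0], "delta_rot": [0, 0, 0], "hand": 0.055}, {"slide": [0, 0, -0.03], "delta_rot": [0, 0, 0], "hand": 0.055}, {"slide": [0, 0, -0.03], "delta_rot": [0, 0, 0], "hand": 0.055}, {"slide": [0, 0, -0.03], "delta_rot": [0, 0, 0], "hand": 0.055}, {"slide": [0, 0, -0.03], "delta_rot": [0, 0, 0], "hand": 0.055}, {"slide": [-0.03, 0, -0.02], "delta_rot": [0, 0, 0], "hand": 0.055}, {"slide": [-0.035, 0, 0], "delta_rot": [0, 0, 0], "hand": 0.055}]'

```text
time: 16.48
eef_pos: [641.8, -85.7, 134.2]
tool_rot: [0.696, 0.718, 0.003, 0.003]
wrist_force: [1.6, -0.8, 0.1]
grip_width: 55.0
gripper_force: 0.0
```

Request:
servo_tool --motion '[{"slide": [-0.035, 0, 0], "delta_rot": [0, 0, 0], "hand": 0.055}, {"slide": [-0.035, 0, 0], "delta_rot": [0, 0, 0], "hand": 0.055}, {"slide": [-0.035, 0, 0], "delta_rot": [0, 0, 0], "hand": 0.055}, {"slide": [0, 0, 0], "delta_rot": [0, 0, 0], "hand": 0.055}, {"slide": [0, 0, 0], "delta_rot": [0, 0, 0], "hand": 0.055}]'

```text
time: 16.9
eef_pos: [641.0, -193.1, 128.7]
tool_rot: [0.699, 0.715, 0.0, 0.0]
wrist_force: [0.2, 1.0, 0.5]
grip_width: 54.7
gripper_force: 0.0
```

```bash
python3 - <<'E'
from h import *
a=read_camera('top')[:,:,::-1]
cv2.imwrite('pics/t5.png',cv2.resize(a[90:245,75:255],None,fx=3.8,fy=3.8,interpolation=cv2.INTER_CUBIC))
E
```

```text
(no output)
```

View pics/t5.png

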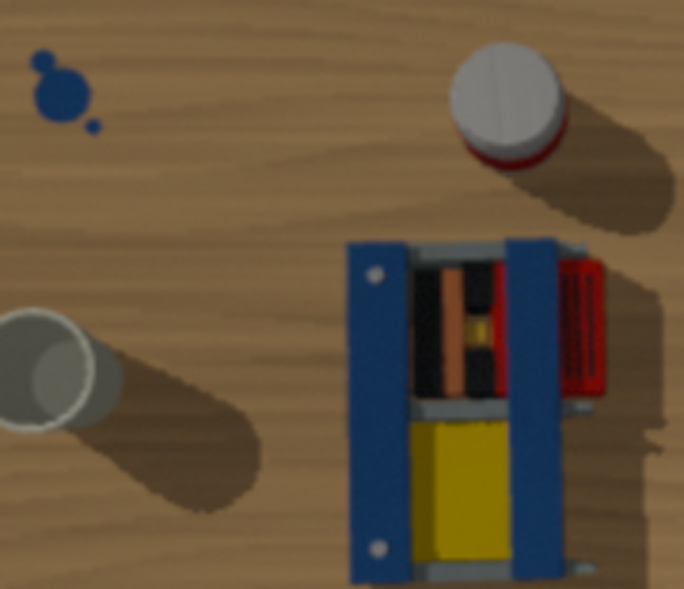

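The block sits straight in the free bay, nose (478,330) against the copper plate (452,330). The plate is now next to the black backing. The tin and cup have not moved.

```bash
python3 -c "
from cell import *
print(job_done())"
```

```text
the job is handed in; nothing more can be done
None
```

The red block is home in the free bay with the contact pushed back to its hard stop (pressed at about 22 N); the arm is clear, the tin and cup are unmoved, the tape roll was never approached, and the job is handed in.

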